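# Unlock the socket tray and draw it out to its open lock

## Task

Open the organiser's socket tray: with your fingertips in the finger well at its front, press the lock key down and keep it down while you draw the tray towards the front by the inside of its front wall, past the lock, and carry on until the tray is fully out and the key springs up again and locks it open. Nothing is to be lifted: the organiser stays where it stands, the other things on the bench stay undisturbed, and you finish with your hand clear.

Things in the scene. Friction and masses are not known exactly. Their poses are not given: they have to be found in the camera images.
- organiser: Low translucent parts organiser standing loose on rubber feet, about 4 kg, 243 mm deep, 236 mm wide. Origin on the bench straight below the lock key; +x points to its back, +y to the left as one looks along +x, +z up. The clear lidded case spans x = 43 to 215 mm, 77 mm high; in front of it only the low tray shows, on a sill that ends at x = -28 mm.
- tray (a joint): How far the tray is drawn out, in m: 0 shut, 0.090 locked open, end stop 0.0915; it grows as the tray slides towards the organiser's -x. Plain whitish tray, 216 mm wide, with steel sockets in it; it runs with 1 to 3 N of drag. Along the middle of its floor runs a slot with a wide eye at each end, 90 mm apart, in which the key stands.
- well_floor (a point): Middle of the floor of the finger well, the open space at the tray's front centre: 61 mm long (x), 100 mm wide (y), open above, its floor 18 mm above the bench, its side walls 44 mm. It moves with the tray; axes as the organiser's.
- tray_front (a point): Middle of the upper edge of the inside face of the tray's front wall (4 mm thick, top 48 mm above the bench), 21 mm in front of the key's centre when shut. It moves with the tray; axes as the organiser's. This inside face is what the fingertips pull on.
- lock_key (a joint): How far the lock key is pressed, in m: 0 up, 0.008 fully down; spring 2 N to start, 5 N fully down. The key stays with the base. Up, it locks the tray (2 mm of play); pressed over 5 mm it frees it. With the tray 4 mm or more out, the tray floor keeps the key down at about 4.5 mm and it may be let go; at 90 mm it springs up in the second eye.
- key_top (a point): Centre of the top of the key's thumb plate, the dark oblong in the finger well: 36 mm long (x), 14 mm wide (y), 32 mm above the bench when up, 24 mm fully down. Shut, its front edge is 3 mm from the front wall's inside, so fingertips on its front part, right behind the wall, press it and pull the wall at once. Axes as the organiser's.
- socket_wrench: Steel ratchet wrench with black grip, 215 mm long, 45 mm high at its head, lying beside the organiser; not to be disturbed. Origin under its middle.
- spirit_level: Red spirit level, 230 x 24 x 50 mm, standing on its edge beside the organiser; not to be disturbed. Origin under its middle.
- spring_clamp: Aluminium spring clamp with black grips, about 175 x 50 x 22 mm, lying farther out to one side of the organiser; not to be disturbed. Origin under its pivot.
- parts_bowl: Small green ceramic bowl, 96 mm across, 42 mm high, standing on the organiser's lid; not to be disturbed. Origin under its middle.
- screwdriver: Screwdriver with black handle, about 200 mm long, lying across in front of the organiser; not to be disturbed. Origin under its middle.
- tape_measure: Grey tape measure, 66 x 32 x 62 mm, standing in front of the organiser; not to be disturbed. Origin under its middle.
- screw_jar: Jar with aluminium cap, 64 mm across, 85 mm high, farther out to one side of the organiser; not to be disturbed. Origin under its middle.

How it is judged:
By the outcome, as a careful person would: the job done as asked, in the order asked, and still so for the second after the job is handed in, with the robot touching nothing.
It also fails if it takes over 35 s, if anything falls off the work surface, if the arm or the gripper's body presses on something with over 40 N, if the wrist force passes 120 N, or if a joint passes its speed limit or range.

## Robot

A 6-joint arm with a two-finger parallel gripper is mounted at the origin on the work surface. World frame = base frame: x ahead of the robot, y to its left, z up, the work surface at z = 0. Lengths are in mm, angles in degrees, forces in N, time in s.
With the tool pointing down it reaches from about 350 to 725 mm from the base axis. Payload 6 kg.
Tool frame: the origin (TCP) lies midway between the tips of the shut fingers; the grasp point (between the pads) lies arm.pinch_z behind it (arm.pinch_z is the distance from the TCP to the grasp point, in mm); z points along the fingers, y is the line along which they close (so a half turn about z gives the same grasp; the last joint's range is limited). The gripper opens to 85 mm and grips with 20 to 120 N. Pads are 22 mm wide; open, the fingers measure 114 mm over their backs; the gripper's body (76 mm by 85 mm) begins 54 mm behind the grasp point. The pads swing forward as they close: fully open they stand 13 mm farther back than shut.
Start: joints at [-49.406, 2.303, 4.859, 0, -92.561, -19.12], TCP at [219.659, -558.322, 231.261] pointing down, gripper open.
Joint ranges: [-146.85, 146.85], [-73.84, 115.35], [-62.03, 85.46], [-188.31, 113.3], [-161.28, -10.13], [-171.36, 171.36]. Speed limits (degrees/s): [147.25, 147.25, 172.46, 180, 180, 180].

## Interface

Orientations are given as a 3x3 rotation matrix whose columns are the frame's x, y, z axes.
In Python, from plant import sensors, viewer, workorder, arm gives the robot as it stands. The module is installed in compiled form; this text tells all that it offers.
- The arm moves only by the tool servo_tool, never from a script. Its argument "deltas" is a list of rows, each an object of numbers: "fingers": the gripper's target within -1 to 1 (fully open at 1, half-way at 0, shut at -1); "dx", "dy", "dz": the shift along the tool's x, y, z in cm; "yaw": the turn about the tool's z in rad. A call has 1 to 20 rows; each row is the pose to reach, as a shift and turn from the pose commanded when the call began, along the tool's axes at that moment; what a row does not reach only later rows make up. A row lasts 1/10 s, in which the tool goes at most 50 mm and 8.59 degrees, less where a joint would pass 70% of its speed; a pose out of reach is approached as far as the arm can. A call with a gripper value outside its range is refused whole. The fingers move at their own pace and stop on an object; "grip_force" is the grip in N (left out, the last holds). Time passes only in rows, so rows that repeat a pose let the fingers close. It gives the time, the measured TCP pose, the force and the opening at its end, in the units of the state.
- sensors.state(): the state, without advancing time (a new reading comes with each control period).
- viewer.capture(name): name is "scene" or "side" or "wrist"; returns the picture (400x640x3 uint8, red, green, blue); there is no depth.
- viewer.camera_params(name): a dict with "fx", "fy", "cx", "cy" (pixels), "pose" (4x4, takes a point from camera to world coordinates); the wrist camera has in their place "hand_eye" (4x4, takes a point from camera to tool coordinates, whose origin is the TCP and whose axes are the flange's). Camera axes: x right, y down, z forward; pixel columns grow to the right and rows downward; lengths in mm; the calibration is good to about 2 mm. A picture is of the moment at which its call begins: read the wrist's pose just before it. camera_params takes no time and is no camera call.
- workorder.hand_in(): hands the job in, once; it reports no verdict.
Trained networks look in the newest picture that a camera, given by its name, has taken for a name from the list of things; names that differ only in an ending like _2 or _b are one class to them, and where a whole thing is asked for, a point or a joint stands for the part that bears it (a point fixed in the world has none). Each returns a list of dicts, best first, with "conf" (0 to 1); they miss things now and then, are a little off and sometimes report something else, mostly with a low value. They report only what shows in the picture. A call takes as long as a camera call.
- viewer.trace(camera, target): "pixels" (400x640 bool, what is visible of it) and "rect" ([left, top, right, bottom] in pixels, round what is visible of it).
The state is a dict: "time": time; "joints": joint angles; "joint_velocities": joint speeds; "effort": joint torques, N m; "ee_pos": TCP position; "orientation": TCP orientation; "force": force on the tool from outside, world axes, zero at the start; "wrist_torque": the same for the moment, N m; "gripper_width": finger opening in mm.
Only numpy, scipy, OpenCV 4.12 (cv2) and the standard library are available. Lean on these libraries where they do the work, as an engineer would, in place of code of your own. Each camera call takes 0.05 s, during which the arm holds its last target. There are 200 camera calls.

## Working session

There is one attempt and no reset: what is moved stays moved. The work goes in short steps, Python scripts to look and compute and a tool call to move; the robot and the scene stay as the last step left them, time stands still between calls to the robot, and variables do not carry over. Pictures are saved under pics/ and viewed, on a budget of 10 in all, crops included, one or two more only if the job needs it, and the job is handed in when it is done.

Besides the shell and the picture viewer there is one more tool, called after ">>>" as name([rows], argument=value, ...), one row to a line, values as JSON. servo_tool: Moves the arm, as the interface text tells. Its arguments: {"type":"object","properties":{"deltas":{"type":"array","items":{"type":"object","properties":{"fingers":{"type":"number"},"dx":{"type":"number"},"dy":{"type":"number"},"dz":{"type":"number"},"yaw":{"type":"number"}}}},"grip_force":{"type":"number"}},"required":["deltas"]}

```bash
mkdir -p pics
cat > h.py <<'E'
import numpy as np, cv2
from plant import sensors, viewer, workorder, arm
def cam(n,st=None):
    p=viewer.camera_params(n)
    if 'pose' in p: T=np.array(p['pose'])
    else:
        W=np.eye(4);W[:3,:3]=np.array(st['orientation']);W[:3,3]=st['ee_pos'];T=W@np.array(p['hand_eye'])
    return p,T
def ray(n,uv,z,st=None):
    p,T=cam(n,st);d=T[:3,:3]@np.array([(uv[0]-p['cx'])/p['fx'],(uv[1]-p['cy'])/p['fy'],1])
    o=T[:3,3];return o+d*(z-o[2])/d[2]
def proj(n,P,st=None):
    p,T=cam(n,st);q=np.linalg.inv(T)@np.append(P,1)
    return np.array([p['fx']*q[0]/q[2]+p['cx'],p['fy']*q[1]/q[2]+p['cy']])
E
python3 - <<'E'
from h import *
st=sensors.state();print(st['ee_pos'],np.round(st['orientation'],3),st['force'],arm.pinch_z)
for n in ['scene','side']:
    im=viewer.capture(n);cv2.imwrite(f'pics/{n}0.png',im[:,:,::-1])
    print(n,np.round(cam(n)[1],2).tolist())
    for t in ['organiser','tray','lock_key','parts_bowl','tape_measure','screwdriver','spirit_level','socket_wrench']:
        for r in viewer.trace(n,t)[:1]:
            v,u=np.nonzero(r['pixels']);c=(u.mean(),v.mean());print(t,round(r['conf'],2),r['rect'],np.round(c),np.round(ray(n,c,25)))
E
```

```text
[ 219.60044085 -557.99160892  230.22630038] [[-0.931 -0.366 -0.001]
 [-0.366  0.931  0.002]
 [ 0.     0.002 -1.   ]] [-0.67432416 -0.73940221  0.52368463] 18.700000000000003
scene [[0.67, 0.61, -0.43, 968.93], [0.74, -0.54, 0.39, -341.73], [0.0, -0.58, -0.81, 815.12], [0.0, 0.0, 0.0, 1.0]]
organiser 0.94 [246.1, 188.6, 393.8, 322.4] [323. 250.] [658. -37.  25.]
tray 0.63 [248.5, 190.1, 319.3, 269.2] [282. 229.] [555. -72.  25.]
lock_key 0.68 [282.1, 224.5, 291.7, 236.5] [285. 230.] [561. -68.  25.]
tape_measure 0.7 [240.9, 153.7, 262.3, 190.2] [251. 171.] [366. -21.  25.]
screwdriver 0.75 [165.5, 200.1, 222.0, 262.2] [184. 243.] [ 436. -260.   25.]
spirit_level 0.7 [303.1, 148.1, 375.7, 209.0] [341. 178.] [535. 138.  25.]
socket_wrench 0.95 [195.0, 276.4, 276.6, 337.4] [240. 309.] [ 646. -255.   25.]
side [[-0.96, -0.16, 0.21, 292.83], [-0.27, 0.6, -0.75, 905.44], [-0.01, -0.78, -0.62, 798.82], [0.0, 0.0, 0.0, 1.0]]
organiser 0.57 [239.6, 143.6, 341.6, 223.3] [292. 188.] [652. -28.  25.]
tray 0.73 [311.6, 154.5, 343.0, 216.8] [327. 186.] [564. -58.  25.]
lock_key 0.5 [321.6, 181.9, 339.4, 190.5] [330. 185.] [557. -63.  25.]
tape_measure 0.57 [381.3, 194.5, 416.8, 219.2] [399. 205.] [370. -31.  25.]
screwdriver 0.79 [381.7, 145.4, 397.1, 168.5] [391. 155.] [ 426. -247.   25.]
spirit_level 0.95 [268.2, 221.8, 366.8, 255.6] [320. 238.] [528. 135.  25.]
socket_wrench 0.66 [315.7, 142.9, 360.4, 146.3] [340. 146.] [ 579. -252.   25.]
```

>>> servo_tool([
  {"dx": -4,"dy": 2.8,"fingers": -1},
  {"dx": -8,"dy": 5.5,"fingers": -1},
  {"dx": -12,"dy": 8.3,"fingers": -1},
  {"dx": -16,"dy": 11,"fingers": -1},
  {"dx": -20,"dy": 13.8,"fingers": -1},
  {"dx": -24,"dy": 16.5,"fingers": -1},
  {"dx": -28,"dy": 19.3,"fingers": -1},
  {"dx": -32,"dy": 22,"fingers": -1},
  {"dx": -36,"dy": 24.8,"fingers": -1},
  {"dx": -40,"dy": 27.6,"fingers": -1},
  {"dx": -44,"dy": 30.4,"fingers": -1},
  {"dx": -48.4,"dy": 33.4,"fingers": -1},
  {"dx": -48.4,"dy": 33.4,"fingers": -1},
  {"dx": -48.4,"dy": 33.4,"fingers": -1},
  {"dx": -48.4,"dy": 33.4,"fingers": -1},
])

```text
invalid input
```

View pics/scene0.png

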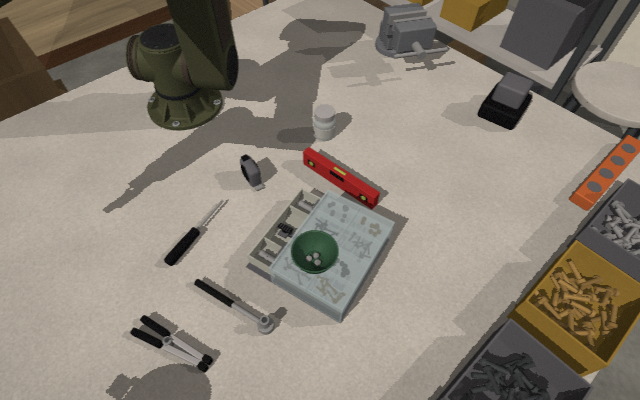

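The scene shows the organiser around pixel (320,250), the key at (286,230), and the green bowl on the lid near the front at (315,252). The tape measure is at (250,172) and the screwdriver at (195,235), both well in front. The move was refused as invalid, so I'll resend it with every field filled in.

>>> servo_tool([
  {"dx": -4,"dy": 2.8,"dz": 0,"yaw": 0,"fingers": -1},
  {"dx": -8,"dy": 5.5,"dz": 0,"yaw": 0,"fingers": -1},
  {"dx": -12,"dy": 8.3,"dz": 0,"yaw": 0,"fingers": -1},
  {"dx": -16,"dy": 11,"dz": 0,"yaw": 0,"fingers": -1},
  {"dx": -20,"dy": 13.8,"dz": 0,"yaw": 0,"fingers": -1},
  {"dx": -24,"dy": 16.5,"dz": 0,"yaw": 0,"fingers": -1},
  {"dx": -28,"dy": 19.3,"dz": 0,"yaw": 0,"fingers": -1},
  {"dx": -32,"dy": 22,"dz": 0,"yaw": 0,"fingers": -1},
  {"dx": -36,"dy": 24.8,"dz": 0,"yaw": 0,"fingers": -1},
  {"dx": -40,"dy": 27.6,"dz": 0,"yaw": 0,"fingers": -1},
  {"dx": -44,"dy": 30.4,"dz": 0,"yaw": 0,"fingers": -1},
  {"dx": -48.4,"dy": 33.4,"dz": 0,"yaw": 0,"fingers": -1},
  {"dx": -48.4,"dy": 33.4,"dz": 0,"yaw": 0,"fingers": -1},
  {"dx": -48.4,"dy": 33.4,"dz": 0,"yaw": 0,"fingers": -1},
], grip_force=40)

```text
time: 2.3
ee_pos: [548.1, -69.2, 230.7]
orientation: [[-0.93, -0.368, -0.001], [-0.368, 0.93, -0.0], [0.001, 0.0, -1.0]]
force: [-0.1, -0.5, 0.4]
gripper_width: -0.1
```

Run:
```python
from h import *
st=sensors.state()
im=viewer.capture('wrist');cv2.imwrite('pics/w1.png',im[:,:,::-1])
print(np.round(cam('wrist',st)[1],2).tolist(), proj('wrist',st['ee_pos'],st))
for t,z in [('organiser',77),('tray',44),('lock_key',32),('parts_bowl',100)]:
    for r in viewer.trace('wrist',t)[:2]:
        m=r['pixels'].astype(np.uint8);c,cs,_=cv2.findContours(m,0,2)[0],0,0
        k=max(c,key=cv2.contourArea);b=cv2.boxPoints(cv2.minAreaRect(k))
        w=np.array([ray('wrist',q,z,st)[:2] for q in b]);print(t,round(r['conf'],2),r['rect'],np.round(w).tolist(),np.round(w.mean(0),1),
          [round(float(np.linalg.norm(w[i]-w[i-1]))) for i in (1,2)],[round(float(np.degrees(np.arctan2(*(w[i]-w[i-1])[::-1]))),1) for i in (1,2)])
```

```text
[[-0.37, 0.89, 0.29, 473.65], [0.93, 0.35, 0.11, -98.35], [-0.0, 0.31, -0.95, 372.59], [0.0, 0.0, 0.0, 1.0]] [316.9750211  256.96211003]
organiser 0.83 [214.5, 152.6, 412.8, 348.5] [[718.0, -145.0], [553.0, -186.0], [479.0, 14.0], [631.0, 90.0]] [595.  -56.6] [170, 214] [-166.2, 110.4]
organiser 0.22 [557.4, 103.5, 639.8, 166.3] [[427.0, 158.0], [378.0, 124.0], [350.0, 201.0], [397.0, 240.0]] [388.  180.8] [59, 82] [-145.2, 110.0]
tray 0.62 [228.9, 154.2, 408.5, 229.4] [[635.0, -163.0], [560.0, -178.0], [498.0, 29.0], [570.0, 59.0]] [565.7 -63.5] [77, 216] [-168.9, 106.6]
lock_key 0.66 [307.6, 172.7, 327.9, 201.3] [[548.0, -84.0], [538.0, -59.0], [570.0, -46.0], [580.0, -72.0]] [559.  -65.2] [27, 34] [111.5, 22.2]
```

View pics/w1.png

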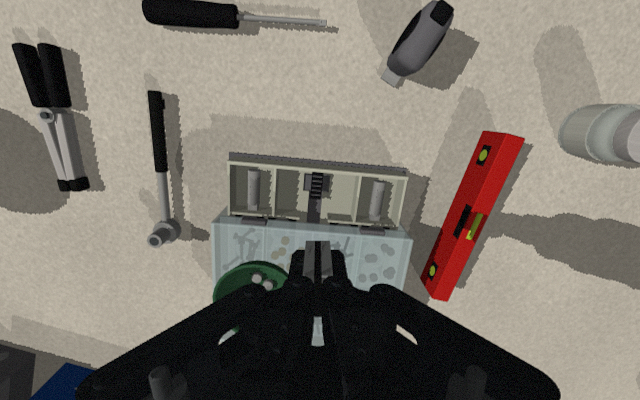

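The wrist view shows the tray's front wall running from about (229,154) to (407,168). The key is at (317,185), the bowl at (252,285) on the right half of the lid, and the shut fingers at (317,257). I'll look at one enlarged crop to get the wall line.

Run:
```python
import cv2
im=cv2.imread('pics/w1.png')[145:235,220:420];cv2.imwrite('pics/w1c.png',cv2.resize(im,None,fx=4,fy=4,interpolation=cv2.INTER_CUBIC))
```

```text
(no output)
```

View pics/w1c.png

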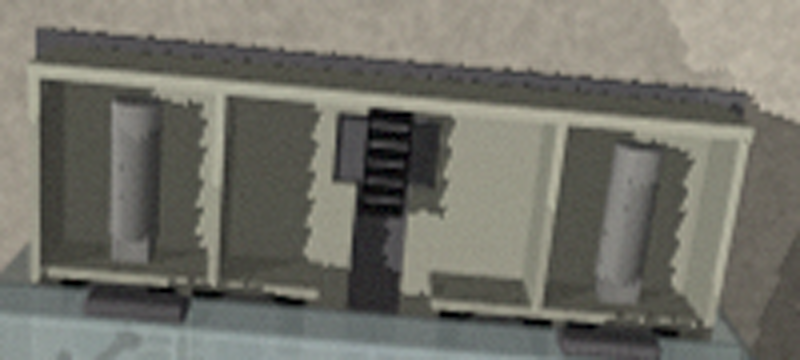

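The crop shows the wall's outer top corners at crop (28,64) and (753,128). The key plate spans about (365–412, 108–215).

Run:
```python
from h import *
st=sensors.state()
f=lambda u,v,z:ray('wrist',(220+u/4,145+v/4),z,st)[:2]
L=f(28,64,48);R=f(753,128,48);d=R-L;w=np.linalg.norm(d);d/=w  # d = organiser +y
ex=np.array([d[1],-d[0]]);print(L,R,w,np.degrees(np.arctan2(ex[1],ex[0])))
mid=(L+R)/2; print('front mid',mid,'key from wall',mid+25*ex)
k=[f(*q,32) for q in [(370,108),(412,110),(362,213),(406,215)]];kc=np.mean(k,0);print('key',kc,np.linalg.norm(k[0]-k[2]),np.linalg.norm(k[0]-k[1]))
print('key in wall frame',(kc-mid)@ex,(kc-mid)@d)
```

```text
[ 564.84164638 -178.20139961] [504.71344379  28.4932022 ] 215.26276771350587 16.219903335541783
front mid [534.77754508 -74.85409871] key from wall [558.78246289 -67.87098184]
key [558.26977554 -67.70707825] 34.40659751399198 13.09327373392895
key in wall frame 24.553501614380046 0.3005859062928833
```

Run:
```python
from h import *
st=sensors.state();k=np.array([558.4,-67.8]);ex=np.array([.960,.279]);ey=np.array([-.279,.960])
for q in [(250,261),(290,280),(213,290)]:
    p=ray('wrist',q,119,st)[:2]-k;print(p@ex,p@ey)
p=ray('scene',(315,235),119)[:2]-k;print(p@ex,p@ey)
```

```text
62.912518543060514 -63.29031962150486
81.896877119115 -20.854266442045734
101.69411495299813 -102.21278190871709
98.67120144527702 -22.870693986077416
```

>>> servo_tool([
  {"dx": -0.4,"dy": -0.2,"dz": 4,"yaw": 0.094,"fingers": -1},
  {"dx": -0.4,"dy": -0.2,"dz": 8,"yaw": 0.094,"fingers": -1},
  {"dx": -0.4,"dy": -0.2,"dz": 12,"yaw": 0.094,"fingers": -1},
  {"dx": -0.4,"dy": -0.2,"dz": 15,"yaw": 0.094,"fingers": -1},
  {"dx": -0.4,"dy": -0.2,"dz": 16.5,"yaw": 0.094,"fingers": -1},
  {"dx": -0.4,"dy": -0.2,"dz": 16.5,"yaw": 0.094,"fingers": -1},
])

```text
time: 3.15
ee_pos: [550.9, -71.5, 64.6]
orientation: [[-0.961, -0.276, -0.003], [-0.276, 0.961, -0.0], [0.003, 0.001, -1.0]]
force: [-0.2, 0.6, 0.3]
gripper_width: -0.2
```

Run:
```python
from h import *
st=sensors.state();im=viewer.capture('wrist');print(st['ee_pos'],proj('wrist',st['ee_pos'],st))
k=np.array([558.4,-67.8]);ex=np.array([.960,.279]);ey=np.array([-.279,.960])
im=im[:,:,::-1].copy()
for x,y,z in [(-21,-20,48),(-21,20,48),(-18,-7,32),(-18,7,32)]:
    u=proj('wrist',np.append(k+x*ex+y*ey,z),st);cv2.circle(im,tuple(int(i) for i in np.round(u)),1,(0,0,255),-1)
cv2.imwrite('pics/w2.png',cv2.resize(im[110:310,200:450],None,fx=3,fy=3,interpolation=cv2.INTER_CUBIC))
```

```text
[550.94500628 -71.48241816  64.58870487] [317.1323638  256.99216051]
```

View pics/w2.png

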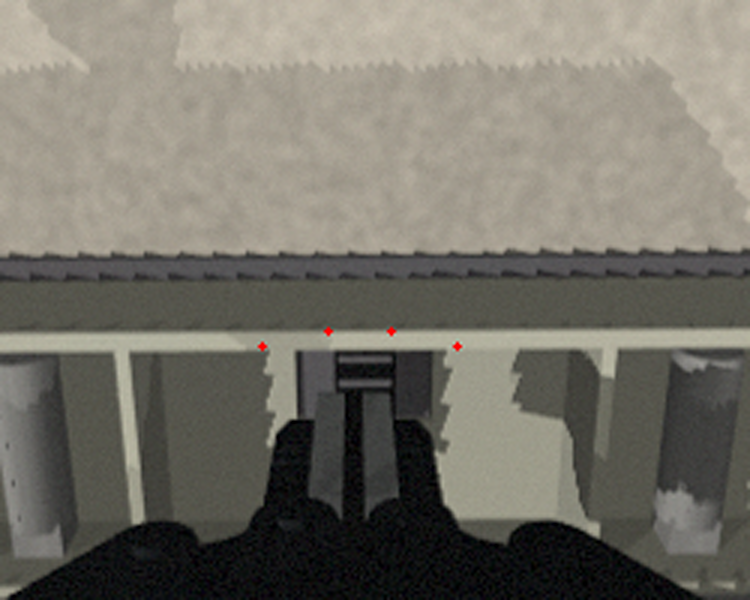

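The close view shows the wall's inside edge at crop row 350, where I predicted 346 (about 1 mm). The key is at crop column 365, and the fingertips are above it with their front behind the wall. I'll go down.

>>> servo_tool([
  {"dx": -0.15,"dy": 0.2,"dz": 0,"yaw": 0,"fingers": -1},
  {"dx": -0.15,"dy": 0.2,"dz": 1,"yaw": 0,"fingers": -1},
  {"dx": -0.15,"dy": 0.2,"dz": 2,"yaw": 0,"fingers": -1},
  {"dx": -0.15,"dy": 0.2,"dz": 2.8,"yaw": 0,"fingers": -1},
  {"dx": -0.15,"dy": 0.2,"dz": 2.8,"yaw": 0,"fingers": -1},
])

```text
time: 3.7
ee_pos: [552.0, -68.4, 36.3]
orientation: [[-0.961, -0.277, -0.003], [-0.277, 0.961, -0.0], [0.003, 0.001, -1.0]]
force: [-0.4, -0.9, 0.5]
gripper_width: -0.2
```

>>> servo_tool([
  {"dx": 0,"dy": 0,"dz": 0.4,"yaw": 0,"fingers": -1},
  {"dx": 0,"dy": 0,"dz": 0.8,"yaw": 0,"fingers": -1},
  {"dx": 0,"dy": 0,"dz": 1.1,"yaw": 0,"fingers": -1},
  {"dx": 0,"dy": 0,"dz": 1.1,"yaw": 0,"fingers": -1},
  {"dx": 0,"dy": 0,"dz": 1.1,"yaw": 0,"fingers": -1},
])

```text
time: 4.2
ee_pos: [553.4, -68.4, 27.9]
orientation: [[-0.961, -0.277, 0.001], [-0.277, 0.961, -0.0], [-0.001, -0.0, -1.0]]
force: [-0.2, -0.3, 4.3]
gripper_width: 0.0
```

>>> servo_tool([
  {"dx": 0,"dy": 0,"dz": 0.2,"yaw": 0,"fingers": -1},
  {"dx": 0,"dy": 0,"dz": 0.25,"yaw": 0,"fingers": -1},
  {"dx": 0,"dy": 0,"dz": 0.25,"yaw": 0,"fingers": -1},
  {"dx": 0,"dy": 0,"dz": 0.25,"yaw": 0,"fingers": -1},
])

```text
time: 4.6
ee_pos: [553.4, -68.4, 25.1]
orientation: [[-0.961, -0.277, 0.001], [-0.277, 0.961, -0.0], [-0.001, -0.0, -1.0]]
force: [0.2, 0.1, 4.1]
gripper_width: -0.2
```

>>> servo_tool([
  {"dx": 0.2,"dy": 0,"dz": 0,"yaw": 0,"fingers": -1},
  {"dx": 0.4,"dy": 0,"dz": 0,"yaw": 0,"fingers": -1},
  {"dx": 0.6,"dy": 0,"dz": 0,"yaw": 0,"fingers": -1},
  {"dx": 0.8,"dy": 0,"dz": 0,"yaw": 0,"fingers": -1},
  {"dx": 1.0,"dy": 0,"dz": 0,"yaw": 0,"fingers": -1},
  {"dx": 1.2,"dy": 0,"dz": 0,"yaw": 0,"fingers": -1},
])

```text
time: 5.2
ee_pos: [542.1, -71.6, 25.3]
orientation: [[-0.961, -0.277, 0.002], [-0.277, 0.961, 0.0], [-0.002, -0.0, -1.0]]
force: [4.4, 1.2, 5.9]
gripper_width: 0.4
```

>>> servo_tool([
  {"dx": 0.3,"dy": 0,"dz": 0,"yaw": 0,"fingers": -1},
  {"dx": 0.6,"dy": 0,"dz": 0,"yaw": 0,"fingers": -1},
  {"dx": 0.9,"dy": 0,"dz": 0,"yaw": 0,"fingers": -1},
  {"dx": 1.2,"dy": 0,"dz": 0,"yaw": 0,"fingers": -1},
  {"dx": 1.5,"dy": 0,"dz": 0,"yaw": 0,"fingers": -1},
  {"dx": 1.8,"dy": 0,"dz": 0,"yaw": 0,"fingers": -1},
])

```text
time: 5.8
ee_pos: [523.7, -76.8, 24.3]
orientation: [[-0.961, -0.277, -0.001], [-0.277, 0.961, 0.0], [0.001, 0.0, -1.0]]
force: [2.9, -0.4, 0.6]
gripper_width: 0.2
```

Run:
```python
from h import *
st=sensors.state();im=viewer.capture('wrist');cv2.imwrite('pics/w3.png',im[:,:,::-1])
```

```text
(no output)
```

View pics/w3.png

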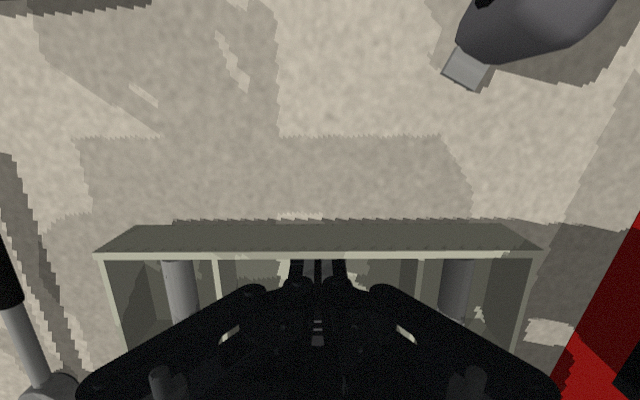

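The tray is following: its front face is now visible at rows 225–250, the sill is hidden below it, and the fingertips are at the wall. Before drawing on, I'll check the clearance to the screwdriver and tape measure.

Run:
```python
from h import *
k=np.array([558.4,-67.8]);ex=np.array([.960,.279]);ey=np.array([-.279,.960])
for n in [(223,201),(166,262),(262,188),(242,160)]:
    p=ray('scene',n,5)[:2]-k;print(n,p@ex,p@ey)
```

```text
(223, 201) -184.68593117610496 -2.8725517256705597
(166, 262) -184.58806128642343 -202.65317824677877
(262, 188) -126.39074217749653 82.01446159693867
(242, 160) -228.98612523569773 130.53194190574754
```

>>> servo_tool([
  {"dx": 0.4,"dy": 0,"dz": 0,"yaw": 0,"fingers": -1},
  {"dx": 0.8,"dy": 0,"dz": 0,"yaw": 0,"fingers": -1},
  {"dx": 1.2,"dy": 0,"dz": 0,"yaw": 0,"fingers": -1},
  {"dx": 1.6,"dy": 0,"dz": 0,"yaw": 0,"fingers": -1},
  {"dx": 2.0,"dy": 0,"dz": 0,"yaw": 0,"fingers": -1},
])

```text
time: 6.35
ee_pos: [504.4, -82.4, 24.4]
orientation: [[-0.961, -0.277, -0.001], [-0.277, 0.961, 0.0], [0.001, 0.0, -1.0]]
force: [3.1, -1.1, -2.0]
gripper_width: -0.2
```

>>> servo_tool([
  {"dx": 0.4,"dy": 0,"dz": 0,"yaw": 0,"fingers": -1},
  {"dx": 0.8,"dy": 0,"dz": 0,"yaw": 0,"fingers": -1},
  {"dx": 1.2,"dy": 0,"dz": 0,"yaw": 0,"fingers": -1},
  {"dx": 1.6,"dy": 0,"dz": 0,"yaw": 0,"fingers": -1},
  {"dx": 2.0,"dy": 0,"dz": 0,"yaw": 0,"fingers": -1},
  {"dx": 2.4,"dy": 0,"dz": 0,"yaw": 0,"fingers": -1},
  {"dx": 2.8,"dy": 0,"dz": 0,"yaw": 0,"fingers": -1},
  {"dx": 3.2,"dy": 0,"dz": 0,"yaw": 0,"fingers": -1},
  {"dx": 3.6,"dy": 0,"dz": 0,"yaw": 0,"fingers": -1},
  {"dx": 3.8,"dy": 0,"dz": 0,"yaw": 0,"fingers": -1},
])

```text
time: 7.35
ee_pos: [468.2, -92.8, 24.8]
orientation: [[-0.961, -0.277, -0.0], [-0.277, 0.961, 0.0], [-0.0, 0.0, -1.0]]
force: [2.1, 3.2, -1.6]
gripper_width: 0.4
```

>>> servo_tool([
  {"dx": 0.1,"dy": 0,"dz": 0,"yaw": 0,"fingers": -1},
  {"dx": 0.2,"dy": 0,"dz": 0,"yaw": 0,"fingers": -1},
  {"dx": 0.3,"dy": 0,"dz": 0,"yaw": 0,"fingers": -1},
  {"dx": 0.3,"dy": 0,"dz": 0,"yaw": 0,"fingers": -1},
])

```text
time: 7.75
ee_pos: [465.3, -93.8, 24.9]
orientation: [[-0.961, -0.277, -0.001], [-0.277, 0.961, -0.0], [0.001, -0.0, -1.0]]
force: [0.4, 0.5, -0.6]
gripper_width: 0.1
```

>>> servo_tool([
  {"dx": 0.1,"dy": 0,"dz": 0,"yaw": 0,"fingers": -1},
  {"dx": 0.2,"dy": 0,"dz": 0,"yaw": 0,"fingers": -1},
  {"dx": 0.2,"dy": 0,"dz": 0,"yaw": 0,"fingers": -1},
])

```text
time: 8.05
ee_pos: [463.5, -94.3, 24.9]
orientation: [[-0.961, -0.277, -0.0], [-0.277, 0.961, -0.0], [0.0, -0.0, -1.0]]
force: [1.1, -0.4, 1.2]
gripper_width: 0.3
```

>>> servo_tool([
  {"dx": 0.1,"dy": 0,"dz": 0,"yaw": 0,"fingers": -1},
  {"dx": 0.15,"dy": 0,"dz": 0,"yaw": 0,"fingers": -1},
  {"dx": 0.15,"dy": 0,"dz": 0,"yaw": 0,"fingers": -1},
])

```text
time: 8.35
ee_pos: [462.4, -94.6, 24.9]
orientation: [[-0.961, -0.277, 0.0], [-0.277, 0.961, -0.0], [-0.0, -0.0, -1.0]]
force: [0.5, -0.8, -0.6]
gripper_width: 0.1
```

>>> servo_tool([
  {"dx": 0.1,"dy": 0,"dz": 0,"yaw": 0,"fingers": -1},
  {"dx": 0.15,"dy": 0,"dz": 0,"yaw": 0,"fingers": -1},
  {"dx": 0.15,"dy": 0,"dz": 0,"yaw": 0,"fingers": -1},
])

```text
time: 8.65
ee_pos: [462.4, -94.6, 25.0]
orientation: [[-0.961, -0.277, 0.004], [-0.277, 0.961, 0.001], [-0.004, -0.0, -1.0]]
force: [9.0, 0.1, -5.6]
gripper_width: 0.2
```

>>> servo_tool([
  {"dx": 0.1,"dy": 0,"dz": 0,"yaw": 0,"fingers": -1},
  {"dx": 0.1,"dy": 0,"dz": 0,"yaw": 0,"fingers": -1},
  {"dx": 0.1,"dy": 0,"dz": 0,"yaw": 0,"fingers": -1},
])

```text
time: 8.95
ee_pos: [462.4, -94.6, 25.1]
orientation: [[-0.961, -0.278, 0.006], [-0.278, 0.961, 0.001], [-0.006, -0.0, -1.0]]
force: [12.0, -0.7, -7.3]
gripper_width: -0.2
```

The tray is firmly stopped at 12 N with no further motion. I'll ease off, lift clear and look.

>>> servo_tool([
  {"dx": -0.5,"dy": 0,"dz": 0,"yaw": 0,"fingers": -1},
  {"dx": -0.9,"dy": 0,"dz": 0,"yaw": 0,"fingers": -1},
  {"dx": -0.9,"dy": 0,"dz": 0,"yaw": 0,"fingers": -1},
  {"dx": -0.9,"dy": 0,"dz": -1.5,"yaw": 0,"fingers": -1},
  {"dx": -0.9,"dy": 0,"dz": -4,"yaw": 0,"fingers": -1},
  {"dx": -0.9,"dy": 0,"dz": -8,"yaw": 0,"fingers": -1},
  {"dx": -0.9,"dy": 0,"dz": -12,"yaw": 0,"fingers": -1},
  {"dx": -0.9,"dy": 0,"dz": -16,"yaw": 0,"fingers": -1},
  {"dx": -0.9,"dy": 0,"dz": -20,"yaw": 0,"fingers": -1},
  {"dx": -0.9,"dy": 0,"dz": -20,"yaw": 0,"fingers": -1},
])

```text
time: 9.95
ee_pos: [470.3, -93.4, 231.3]
orientation: [[-0.961, -0.277, 0.009], [-0.277, 0.961, -0.001], [-0.009, -0.003, -1.0]]
force: [0.4, 1.0, 0.1]
gripper_width: 0.3
```

Run:
```python
from h import *
st=sensors.state();im=viewer.capture('wrist')[:,:,::-1];s=viewer.capture('side')[:,:,::-1];sc=viewer.capture('scene')[:,:,::-1]
print(st['ee_pos'],st['force'])
cv2.imwrite('pics/w4f.png',im);cv2.imwrite('pics/w4.png',cv2.resize(im[130:330,190:450],None,fx=3,fy=3,interpolation=cv2.INTER_CUBIC))
a=cv2.resize(s[130:270,220:440],None,fx=3.5,fy=3.5);cv2.imwrite('pics/s4.png',a);cv2.imwrite('pics/sc4.png',sc)
```

```text
[470.30642912 -93.42315328 231.32151172] [0.41163661 1.00517573 0.10968038]
```

View pics/w4f.png

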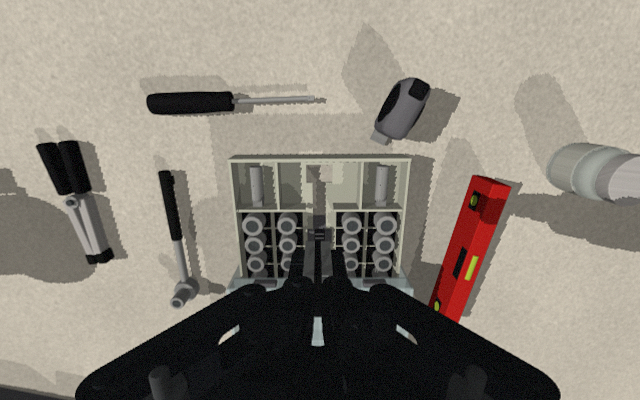

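The tray is out: its front wall is at row 157, the sockets are exposed, and the key is at (319,235) between them. The screwdriver and tape measure are clear. I'll back away to check the key height and that the organiser hasn't moved.

>>> servo_tool([
  {"dx": 2.5,"dy": 0,"dz": 0,"yaw": 0,"fingers": -1},
  {"dx": 5,"dy": 0,"dz": 0,"yaw": 0,"fingers": -1},
  {"dx": 7.5,"dy": 0,"dz": 0,"yaw": 0,"fingers": -1},
  {"dx": 9,"dy": 0,"dz": 0,"yaw": 0,"fingers": -1},
  {"dx": 9,"dy": 0,"dz": 0,"yaw": 0,"fingers": -1},
])

```text
time: 10.6
ee_pos: [380.8, -118.1, 224.1]
orientation: [[-0.961, -0.277, -0.001], [-0.277, 0.961, 0.0], [0.0, 0.0, -1.0]]
force: [-0.1, -0.0, 0.0]
gripper_width: 0.2
```

Run:
```python
from h import *
st=sensors.state();im=viewer.capture('wrist')[:,:,::-1].copy();print(st['ee_pos'])
k=np.array([558.4,-67.8]);ex=np.array([.960,.279]);ey=np.array([-.279,.960])
for r in viewer.trace('wrist','lock_key')[:1]:
    print(r['conf'],r['rect'])
for z in (32,27.5,24):
    print(z,[np.round(proj('wrist',np.append(k+x*ex,z),st),1).tolist() for x in (-18,18)])
print('lid front',[np.round(proj('wrist',np.append(k+43*ex+y*ey,77),st),1).tolist() for y in (-118,118)])
for t in (88,90,91.5): print('tray outer',t,[np.round(proj('wrist',np.append(k+(-25-t)*ex+y*ey,48),st),1).tolist() for y in (-108,108)])
cv2.imwrite('pics/w5.png',im);cv2.imwrite('pics/w5c.png',cv2.resize(im[80:230,215:425],None,fx=3.8,fy=3.8,interpolation=cv2.INTER_CUBIC))
a,b=cv2.imread('pics/scene0.png'),viewer.capture('scene')[:,:,::-1];c,d=cv2.imread('pics/side0.png'),viewer.capture('side')[:,:,::-1]
cv2.imwrite('pics/cmp.png',np.vstack([np.hstack([a[140:340,150:420],b[140:340,150:420]]),np.hstack([c[100:300,200:470],d[100:300,200:470]])]))
```

```text
[ 380.78890622 -118.10321774  224.06796056]
32 [[316.8, 293.6], [316.9, 314.7]]
27.5 [[316.8, 291.6], [316.9, 312.5]]
24 [[316.8, 290.1], [316.9, 310.9]]
lid front [[227.8, 354.2], [406.1, 353.8]]
tray outer 88 [[230.2, 237.5], [402.9, 237.0]]
tray outer 90 [[230.0, 236.0], [403.0, 235.5]]
tray outer 91.5 [[229.9, 234.9], [403.1, 234.4]]
```

View pics/w5c.png

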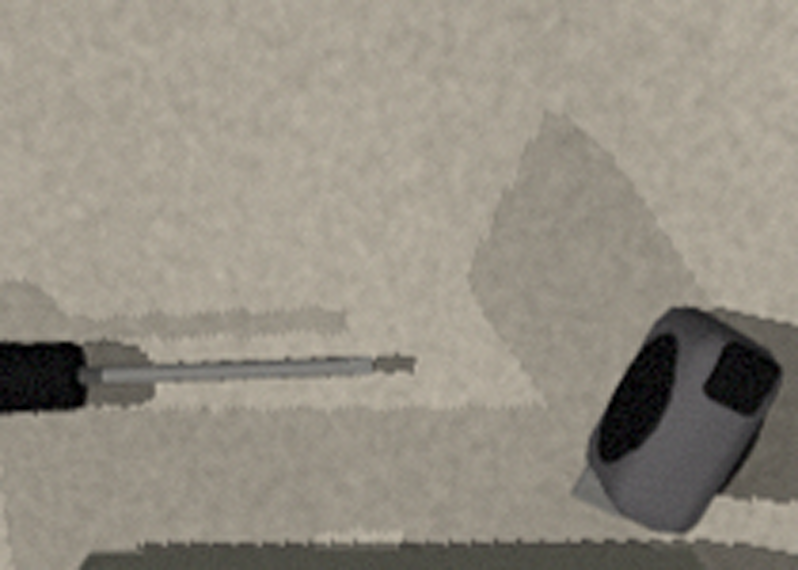

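View pics/cmp.png

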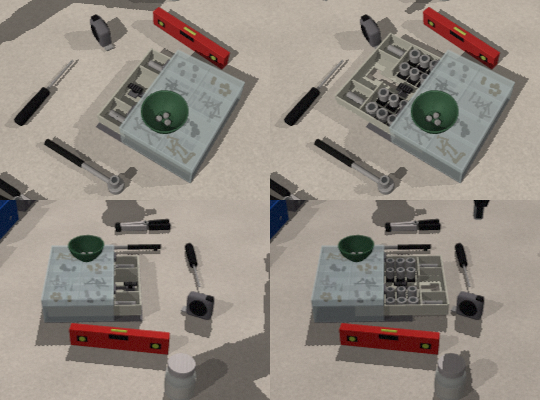

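Every item sits at the same place before and after in both fixed views, and the tray is out. To confirm the key has sprung up, I'll return to the first look pose and compare pixel for pixel.

>>> servo_tool([
  {"dx": -4,"dy": 0,"dz": -0.7,"yaw": 0,"fingers": -1},
  {"dx": -8,"dy": 0,"dz": -0.7,"yaw": 0,"fingers": -1},
  {"dx": -12,"dy": 0,"dz": -0.7,"yaw": 0,"fingers": -1},
  {"dx": -15,"dy": 0,"dz": -0.7,"yaw": 0,"fingers": -1},
  {"dx": -17.4,"dy": 0.1,"dz": -0.7,"yaw": -0.094,"fingers": -1},
  {"dx": -17.4,"dy": 0.1,"dz": -0.7,"yaw": -0.094,"fingers": -1},
  {"dx": -17.4,"dy": 0.1,"dz": -0.7,"yaw": -0.094,"fingers": -1},
])

```text
time: 11.5
ee_pos: [549.3, -68.3, 230.2]
orientation: [[-0.931, -0.366, -0.003], [-0.366, 0.931, -0.001], [0.003, 0.001, -1.0]]
force: [-0.3, -0.2, 0.2]
gripper_width: 0.0
```

Run:
```python
from h import *
st=sensors.state();im=viewer.capture('wrist')[:,:,::-1].copy();print(st['ee_pos'])
k=np.array([558.4,-67.8]);ex=np.array([.960,.279])
for z in (32,27.5,24):
    print(z,[np.round((proj('wrist',np.append(k+x*ex,z),st)-[220,90])*4,0).tolist() for x in (-18,18)])
f=lambda i:cv2.resize(i[145:235,275:375],None,fx=4,fy=4,interpolation=cv2.INTER_CUBIC)
cv2.imwrite('pics/w6.png',np.hstack([f(cv2.imread('pics/w1.png')),f(im)]));cv2.imwrite('pics/w6f.png',im)
f=lambda u,v,z:ray('wrist',(275+u/4,145+v/4),z,st)
```

```text
[549.32305993 -68.29056568 230.19216842]
32 [[385.0, 321.0], [375.0, 432.0]]
27.5 [[385.0, 318.0], [375.0, 428.0]]
24 [[385.0, 316.0], [375.0, 424.0]]
```

View pics/w6.png

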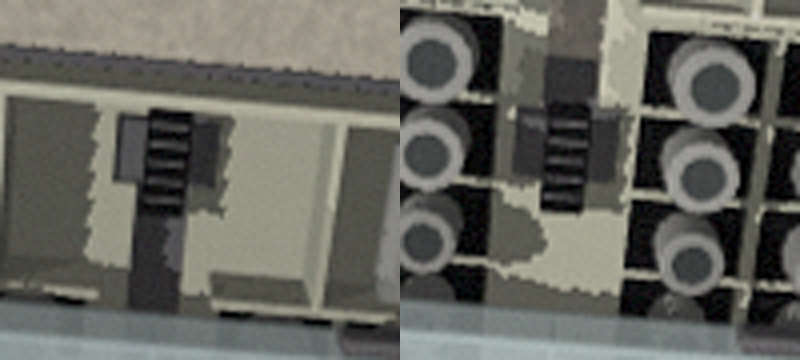

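```bash
python3 -c "
from h import *
print(workorder.hand_in(),sensors.state()['time'])"
```

```text
the job is handed in; nothing more can be done
the job is handed in; nothing more can be done
```

The tray is fully out and appears to be locked open, and I handed the job in at about 11.6 s. I pressed the key about 7 mm with the shut fingertips and held it down while pulling the front wall past the lock. I then drew the tray until it stopped firmly at about 90 mm of travel, pulling with 12 N. After that I eased off, lifted clear and finished with the hand above the lid, about 230 mm up and touching nothing.

- **Lock:** The key stands centred in the second eye. Its size, its shadow and its place in the eye match the first picture, taken with the key up. The pictures alone barely separate fully up from 4.5 mm down, so I rely partly on the firm stop. I did not push the tray back to test the lock.
- **Surroundings:** Before and after pictures show the organiser, bowl, level, wrench, clamp, screwdriver, tape measure and jar where they were.
- **Failed or unhelpful steps:** The first move call was refused because I had left out some fields, so nothing moved. One later wrist picture was pointed too far forward to show the key, so I took another.

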